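Stopper the flask, draw it from its holder and hold it tipped

TASK

Close the empty metal flask with the stopper that fits its neck (the smaller of the two in the stand), pushed fully home while the flask stands in its wooden holder, and let go of the stopper. Then take hold of the flask itself, draw it up out of the holder, tip it about 45 degrees from upright with the stopper still in and its base at least 10 cm above the bench, so that the fit can be checked, and finish while still holding it so in the gripper. Leave the other stopper and the things on the bench alone.

Things in the scene. Friction and masses are not known exactly. Their poses are not given: they have to be found in the camera images.
- flask: (all sizes in mm) empty bright-metal flask, 150 mm tall, standing upright and loose in the holder's bore: round body 60 diameter up to 85 above its base, shoulder narrowing to a straight round neck 40 diameter from 100 to 150, open mouth 28 bore (wall 6). Origin at the centre of its base, z towards the mouth along its axis. 0.2 to 0.3 kg. Base stands 10 above the bench at the start, so the rim is 160 above the bench.
- flask_mouth (a point): centre of the flask's mouth, in the plane of the rim, 150 above its base; z along the flask's axis
- flask_seat (a point): point on the flask's axis 30 below the rim (120 above its base), where the plug's lower end is when the slim stopper is fully home
- holder: square wooden block 110x110x50 mm high, fixed to the bench, with a round bore of 66 diameter, 40 deep (floor 10 above the bench) in the middle of its top. Origin at the centre of its underside, z up
- stand: low wooden stand 60x170x22 mm high, fixed, with two round wells of 34 diameter, 12 deep (floor 10 above the bench), 110 apart along its own y (long) axis. Origin at the centre of its underside, z up
- slim_stopper: the stopper that fits, 56 mm tall, about 0.03 kg, standing upright and loose in one of the two wells: tapered cork plug 30 long, 20 diameter at the lower end and 25 at the top, under a round dark-wood head 34 diameter and 26 high that is the part to grip (it comes to rest on the flask's rim). Origin at the centre of the plug's lower end, z up towards the head
- thick_stopper: the stopper that does not fit, in the other well: same shape and height, but a wider head (46 diameter, 26 high) and a plug 29 diameter at the lower end and 33 at the top. Origin at the centre of the plug's lower end, z up towards the head
- beam_press: fixed wooden beam press along the back of the bench, behind the work; not used
- marker: flat carpenter's marker, 18x130x12 mm, lies on the bench as a bystander. Origin at the centre of its underside
- felt_disc: round felt disc, 81x81x12 mm, lies on the bench as a bystander. Origin at the centre of its underside
- sand_block: dark sanding block, 66x87x35 mm, lies on the bench as a bystander. Origin at the centre of its underside
- plate: small steel plate, 36x40x10 mm, lies on the bench as a bystander. Origin at the centre of its underside
Things that resemble listed ones, but are neither listed nor needed, are in the scene too. What is shaped like the slim_stopper but white is not meant.

How it is judged (in metres and radians):
On the way, in this order (a step that is already met when the one before it is completed fails the run):
1. the slim stopper is fully home in the flask, the flask still down in the holder, and the stopper is let go (distance between slim_stopper and flask_seat below 0.005 m and angle between the z axis of slim_stopper and the z axis of flask, either way round below 0.08 rad and height (world z) of flask below 0.02 m and angle between flask's own z axis and vertical below 0.15 rad and contact force between the fingers and slim_stopper below 0.1 N), for 0.2 s.
2. the flask, with the stopper in, has been drawn up clear of the holder in the fingers (height (world z) of flask above 0.06 m and distance between slim_stopper and flask_seat below 0.008 m and contact force between flask and holder below 0.1 N and contact force between the fingers and flask above 1 N), for 0.1 s.
At the end, for the whole second after the job is handed in: the flask is held still in the fingers, touching neither holder, stand nor press, its base centre at least 95 mm above the bench, its axis 30 to 60 degrees from vertical with the mouth upward, and the slim stopper in its neck within 8 mm of fully home (height (world z) of flask above 0.095 m and angle between flask's own z axis and vertical between 0.524 and 1.047 rad and distance between slim_stopper and flask_seat below 0.008 m and angle between the z axis of slim_stopper and the z axis of flask, either way round below 0.2 rad and contact force between the fingers and flask above 1 N and contact force between flask and holder below 0.1 N and contact force between flask and stand below 0.1 N and contact force between flask and beam_press below 0.1 N and linear speed of flask below 0.03 m/s and angular speed of flask below 0.2 rad/s); the arm keeps its last pose, push and grip.
It fails at once if the other stopper is moved by more than 20 mm (distance of thick_stopper from where it was at the start of the episode above 0.02 m).
It fails at once if the flask leaves the holder without its stopper (height (world z) of flask above 0.06 m and distance between slim_stopper and flask_seat above 0.015 m).
It fails at once if a bystander is moved by more than 30 mm (distance of any of marker, felt_disc, sand_block, plate from where it was at the start of the episode above 0.03 m).
It also fails if it takes over 51 s, if anything falls off the work surface, if the arm or the gripper's body presses on something with over 40 N, if the wrist force passes 120 N, or if a joint passes its speed limit or range.

ROBOT

A 6-joint arm with a two-finger parallel gripper is mounted at the origin on the work surface; the furniture and walls round the work are solid. World frame = base frame: x ahead of the robot, y to its left, z up, the work surface at z = 0. Lengths are in mm, angles in rad, forces in N, time in s.
With the tool pointing down it reaches from about 300 to 1000 mm from the base axis. Payload 5.1 kg.
Tool frame: the origin (TCP) lies between the finger pads; the fingertips stand ahead of it and the grasp point (between the pads) is the TCP (ctrl.tip_reach is the z of the fingertips in the tool frame, in mm); z points along the fingers, y is the direction in which the jaws open and shut (so a half turn about z gives the same grasp; the last joint's range is limited). The gripper opens to 95 mm and grips with 3 to 60 N. Pads are 20 mm wide; open, the fingers measure 119 mm over their backs; the gripper's body (75 mm by 180 mm) begins 59 mm behind the grasp point.
Start: joints at [1.045, 0.124, 1.65, -0, 1.367, -0.083], TCP at [278.524, 587.289, 233.656] pointing down, gripper open.
Joint ranges: [-2.61, 2.61], [-1.02, 2.33], [0.03, 2.71], [-1.35, 4.49], [0.32, 2.68], [-2.91, 2.91]. Speed limits (rad/s): [2.57, 2.57, 3.14, 3.14, 3.14, 3.14].

INTERFACE

Orientations are given as a rotation vector (axis times angle).
In Python, from station import ctrl gives the robot as it stands. The module is installed in compiled form; this text tells all that it offers.
- The arm moves only by the tool jog_arm, never from a script. Its argument "moves" is a list of rows, each a list of 3 entries, a list of its own where there are three numbers: the shift along the tool's x, y, z in m, then the turn, a rotation vector about the tool's x, y, z in rad, then the closure, from 0 (fully open) to 1 (shut). In form: [[[dx, dy, dz], [ax, ay, az], hand], ...]. A call has 1 to 20 rows; each row shifts and turns the commanded pose from where the row before left it, along the tool's axes as they then stand; what a row does not reach is not made up. A row lasts 1/8 s, in which the tool goes at most 62.5 mm and 10.7 degrees, less where a joint would pass 70% of its speed; a pose out of reach is approached as far as the arm can. A call is refused whole if a number of a shift passes 0.0625 or a number of a turn 0.188, either way. A call with a gripper value outside its range is refused whole. The fingers move at their own pace and stop on an object; the grip force is fixed at half the most. Time passes only in rows, so rows that do not move let the fingers close. It gives the time, the measured TCP pose, the force and the opening at its end, in the units of the state.
- ctrl.state(): the state, without advancing time (a new reading comes with each control period).
- ctrl.read_camera(name): name is "side" or "top"; returns a dict with "frame" (384x512x3 uint8, blue, green, red), "camera_matrix" (3x3 intrinsics, pixels), "T" (4x4, takes a point from camera to world coordinates). Camera axes: x right, y down, z forward; pixel columns grow to the right and rows downward; lengths in mm; the calibration is good to about 2 mm. A picture is of the moment at which its call begins. There is no depth.
- ctrl.hand_in(): hands the job in, once; it reports no verdict.
The state is a dict: "time_s": time; "q": joint angles; "joint_velocities": joint speeds; "effort": joint torques, N m; "position": TCP position; "eef_rot": TCP orientation; "wrist_force": force on the tool from outside, world axes, zero at the start; "moment": the same for the moment, N m; "gripper_width": finger opening in mm.
Only numpy, scipy, OpenCV 4.12 (cv2) and the standard library are available. Lean on these libraries where they do the work, as an engineer would, in place of code of your own. Each camera call takes 0.05 s, during which the arm holds its last target.

## Working session

There is one attempt and no reset: what is moved stays moved. The work goes in short steps, Python scripts to look and compute and a tool call to move; the robot and the scene stay as the last step left them, time stands still between calls to the robot, and variables do not carry over. Pictures are saved under pics/ and viewed, and the job is handed in when it is done.

Besides the shell and the picture viewer there is one more tool, called after "Emit:" in YAML: its name, and indented under it one key for each argument. jog_arm: Moves the arm, as the interface text tells. Its arguments: {"type":"object","properties":{"moves":{"type":"array","items":{"type":"array"}}},"required":["moves"]}

```bash
mkdir -p pics; ls
python3 - <<'E'
from station import ctrl
import cv2,numpy as np
s=ctrl.state(); print(s, ctrl.tip_reach)
for n in("side","top"):
    c=ctrl.read_camera(n); cv2.imwrite(f"pics/{n}0.png",c["frame"]); np.savez(f"{n}0.npz",f=c["frame"],K=c["camera_matrix"],T=c["T"]); print(n,c["camera_matrix"],c["T"])
E
```

```text
pics
{'time_s': 0.0, 'q': array([ 1.04542754e+00,  1.24499090e-01,  1.65164808e+00, -4.18265717e-05,
        1.36744388e+00, -8.25930033e-02]), 'joint_velocities': array([-8.73187883e-04,  5.43918951e-04,  1.43548467e-05,  2.12181277e-03,
       -1.22048946e-03,  2.08922782e-03]), 'effort': array([-5.94431913e-05, -4.17595911e+01, -3.59935963e+01,  7.73000764e-02,
        4.87855473e-02, -1.79502549e-04]), 'position': array([278.23218667, 586.79861324, 232.40619855]), 'eef_rot': array([-6.89706934e-01, -3.06437386e+00,  3.01387139e-03]), 'wrist_force': array([-0.34277478,  0.06268526,  0.28385968]), 'moment': array([-0.04254875,  0.0173766 ,  0.05893551]), 'gripper_width': 94.82780991442245} 19.0
side [[453.53058825   0.         255.36406194]
 [  0.         453.53058825 199.06111409]
 [  0.           0.           1.        ]] [[ 9.37854459e-01 -1.92971446e-01  2.88428559e-01  2.51724348e+02]
 [-3.46916504e-01 -5.42487245e-01  7.65085962e-01 -9.76639714e+02]
 [ 8.82907004e-03 -8.17599908e-01 -5.75719061e-01  7.05057081e+02]
 [ 0.00000000e+00  0.00000000e+00  0.00000000e+00  1.00000000e+00]]
top [[388.49097441   0.         255.73313128]
 [  0.         388.49097441 196.01292953]
 [  0.           0.           1.        ]] [[ 6.46565432e-03 -9.83473096e-01  1.80938845e-01  3.96231695e+02]
 [-9.99752768e-01 -2.50797161e-03  2.20932834e-02 -1.80194370e+02]
 [-2.12743604e-02 -1.81036959e-01 -9.83246165e-01  1.06771623e+03]
 [ 0.00000000e+00  0.00000000e+00  0.00000000e+00  1.00000000e+00]]
```

View pics/side0.png

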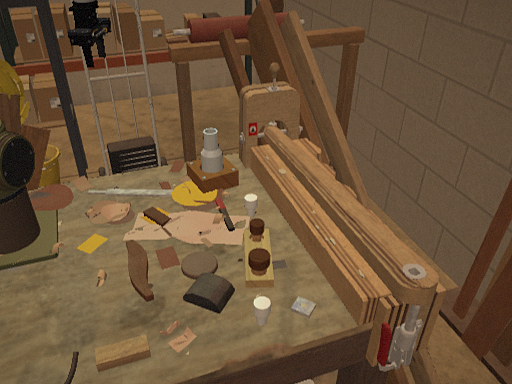

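View pics/top0.png

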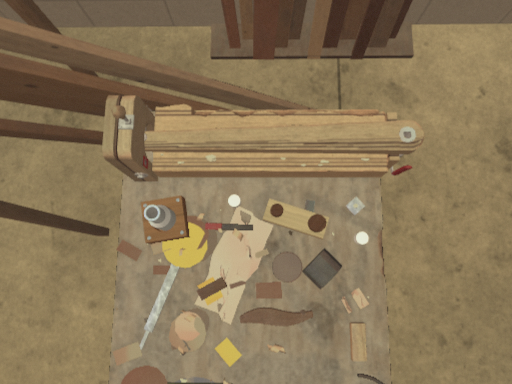

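```bash
cat > h.py <<'E'
import numpy as np,cv2
def load(n): 
    d=np.load(n+".npz"); return d["f"],d["K"],d["T"]
def ray(K,T,u,v):
    d=T[:3,:3]@np.linalg.solve(K,[u,v,1.]); return T[:3,3],d/np.linalg.norm(d)
def onplane(K,T,u,v,z):
    o,d=ray(K,T,u,v); return o+d*(z-o[2])/d[2]
def tri(a,b):
    (o1,d1),(o2,d2)=a,b
    A=np.stack([d1,-d2],1); t=np.linalg.lstsq(A,o2-o1,rcond=None)[0]
    p,q=o1+t[0]*d1,o2+t[1]*d2; return (p+q)/2,np.linalg.norm(p-q)
def proj(K,T,P):
    c=T[:3,:3].T@(np.asarray(P,float)-T[:3,3]); p=K@c; return p[:2]/p[2]
E
python3 - <<'E'
from h import *
f=load("side0")[0];g=load("top0")[0]
def crop(im,u,v,w,h,s): return cv2.resize(im[v:v+h,u:u+w],None,fx=s,fy=s,interpolation=cv2.INTER_CUBIC)
a=crop(f,225,180,80,150,4);b=crop(f,180,120,80,75,4);c=crop(f,240,130,110,75,4)
cv2.imwrite("pics/c1.png",np.hstack([a,np.vstack([b,np.zeros((300,320,3),np.uint8)])]))
a=crop(g,125,170,80,80,5);b=crop(g,255,190,80,60,5)
cv2.imwrite("pics/c2.png",np.hstack([a,np.vstack([b,np.zeros((100,400,3),np.uint8)])]))
E
```

```text
(no output)
```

View pics/c1.png

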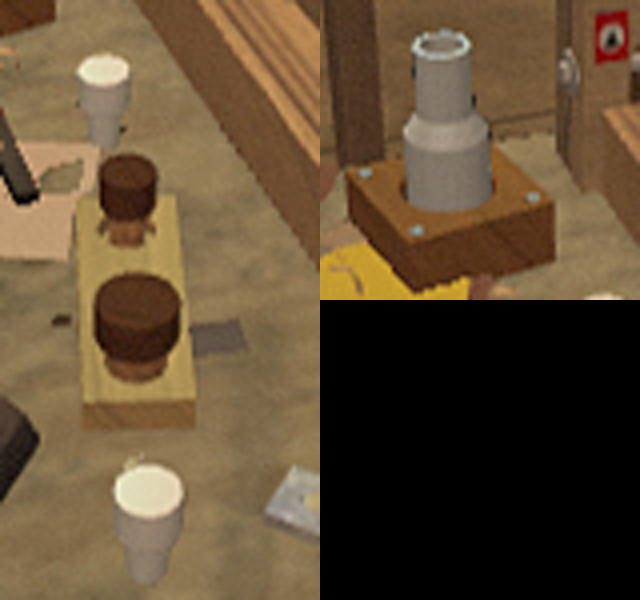

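View pics/c2.png

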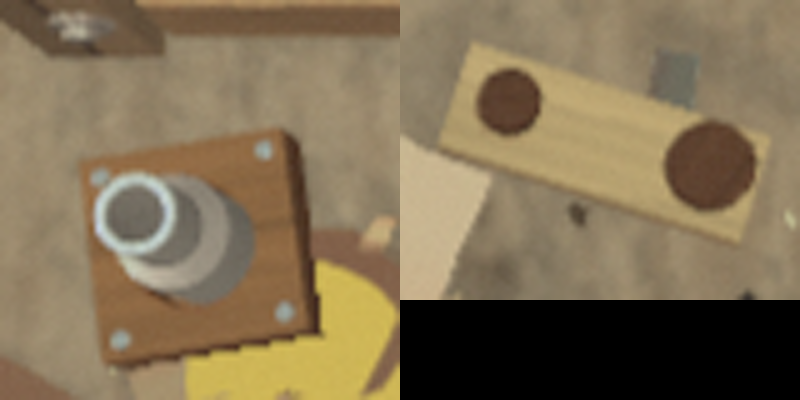

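Run:
```python
from h import *
f,K1,T1=load("side0");g,K2,T2=load("top0")
def blob(im,u,v,r,thr):
    h=im.astype(int); m=((h.sum(2)<thr)).astype(np.uint8)
    n,l,s,c=cv2.connectedComponentsWithStats(m)
    sub=l[v-r:v+r,u-r:u+r]; k=l[v,u]; return c[k],s[k]
print("px",f[224,257],f[228,257],f[256,260],g[210,277],g[223,317])
for n,u,v in(("slim",277,210),("thick",317,223)): print(n,*blob(g,u,v,15,200))
for n,u,v in(("slim",257,226),("thick",260,261)): print(n,*blob(f,u,v,15,200))
P={"rim":((210.5,131.5),(151.8,212.6)),"slim":((257,223),(276.8,210.2)),"thick":((259.5,255.7),(317.2,223.2))}
for n,(a,b) in P.items():
    print(n,*tri(ray(K1,T1,*a),ray(K2,T2,*b)), onplane(K2,T2,*b,160 if n=="rim" else 66), onplane(K1,T1,*a,160 if n=="rim" else 66))
# holder corners top z=50 and stand corners z=22
for u,v in((82,163),(285,130),(318,330),(105,363)): print("holder",onplane(K2,T2,u/5+125,v/5+170,50))
for u,v in((475,42),(770,135),(742,243),(440,142)): print("stand",onplane(K2,T2,(u-400)/5+255,v/5+190,22))
# press front edges
for u,v in((150,178),(270,178),(385,178),(145,170),(155,183)): print("press",u,v,[onplane(K2,T2,u,v,z)[:2].round() for z in (0,100,200)])
for u,v in((255,148),(385,325),(240,165),(243,85),(298,85),(250,155)): print("pressside",u,v,[onplane(K1,T1,u,v,z).round() for z in (0,100,200)])
```

```text
px [25 48 79] [13 28 57] [28 47 83] [43 62 90] [44 63 91]
slim [276.12121212 207.90909091] [272 204  11   8  33]
thick [316.5 222.5] [316 222   2   2   2]
slim [256.45327103 226.74766355] [250 219  14  17 214]
thick [258.97635934 259.85106383] [249 249  21  26 423]
rim [523.2410112   87.96134215 154.98704021] 0.21247596971870206 [522.64752535  86.46863486 160.        ] [520.66013177  78.26636514 160.        ]
slim [ 543.98772753 -212.94228035   62.24181484] 0.5298050998636494 [ 543.17667322 -212.75466967   66.        ] [ 542.54932292 -217.42452761   66.        ]
thick [ 510.48171065 -317.4857183    61.53570778] 0.6793474844831174 [ 509.64456254 -316.78905425   66.        ] [ 509.0298482  -322.09039717   66.        ]
holder [564.83158424 148.23819681  50.        ]
holder [583.04581092  39.97781465  50.        ]
holder [476.36143667  18.20680461  50.        ]
holder [458.55756979 129.70366899  50.        ]
stand [ 582.13404562 -195.73125047   22.        ]
stand [ 531.56022473 -354.91672655   22.        ]
stand [ 473.35706545 -338.39969868   22.        ]
stand [ 527.07970047 -176.777633
[... 338 characters left out ...]
])]
press 155 183 [array([629., 129.]), array([608., 100.]), array([586.,  71.])]
pressside 255 148 [array([703., 228.,   0.]), array([639.,  57., 100.]), array([ 575., -114.,  200.])]
pressside 385 325 [array([ 695., -523.,    0.]), array([ 632., -587.,  100.]), array([ 569., -651.,  200.])]
pressside 240 165 [array([623., 144.,   0.]), array([571., -15., 100.]), array([ 518., -174.,  200.])]
pressside 243 85 [array([845., 758.,   0.]), array([760., 512., 100.]), array([676., 266., 200.])]
pressside 298 85 [array([1063.,  682.,    0.]), array([948., 447., 100.]), array([833., 212., 200.])]
pressside 250 155 [array([672., 191.,   0.]), array([613.,  25., 100.]), array([ 553., -140.,  200.])]
```

Run:
```python
import cv2,numpy as np
f=cv2.imread("pics/side0.png");g=cv2.imread("pics/top0.png")
cv2.imwrite("pics/c3.png",cv2.resize(f[70:270,150:350],None,fx=3,fy=3))
cv2.imwrite("pics/c4.png",cv2.resize(g[80:260,95:345],None,fx=3,fy=3))
```

```text
(no output)
```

View pics/c3.png

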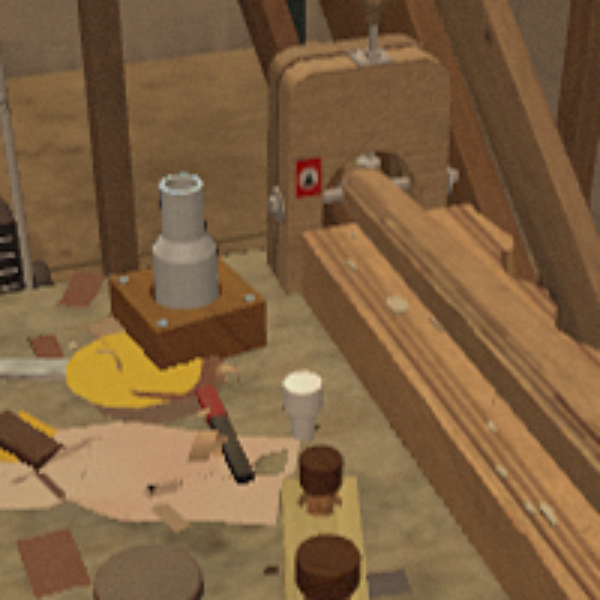

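View pics/c4.png

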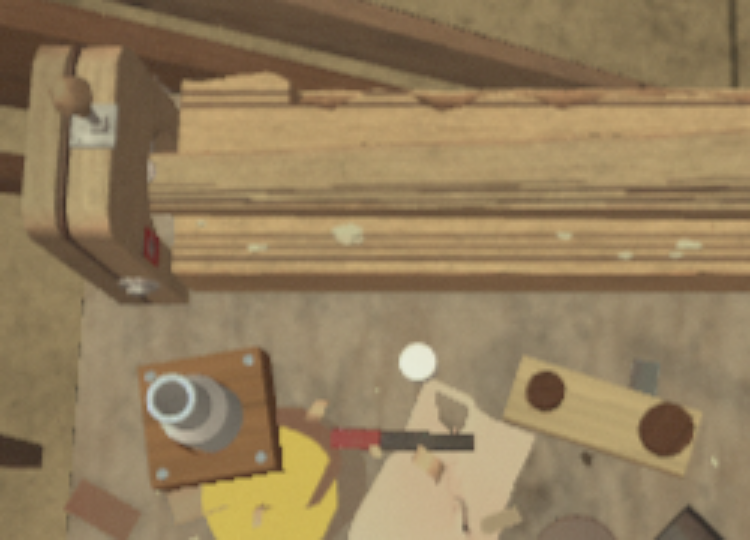

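Run:
```python
from h import *
f,K1,T1=load("side0");g,K2,T2=load("top0")
def up(im,u,v,r=16,s=8):
    c=im[v-r:v+r,u-r:u+r]; return cv2.resize(c,None,fx=s,fy=s,interpolation=cv2.INTER_CUBIC)
def big(m):
    cs,_=cv2.findContours(m.astype(np.uint8),0,1); return max(cs,key=cv2.contourArea)
def ctr(im,u,v,fn,r=16,s=8,out=None):
    c=up(im,u,v,r,s); k=big(fn(c)); e=cv2.fitEllipse(k)
    if out: d=c.copy(); cv2.drawContours(d,[k],-1,(0,0,255),1); cv2.ellipse(d,e,(0,255,0),1); cv2.imwrite(out,cv2.resize(d,(256,256)))
    # pixel centre mapping of cv2.resize
    return ((e[0][0]+.5)/s-.5+u-r,(e[0][1]+.5)/s-.5+v-r),np.array(e[1])/s
dark=lambda c:(c.astype(int).sum(2)<260)
R={}
for n,u,v in(("slim",277,210),("thick",317,223)): R[n]=ctr(g,u,v,dark,out=f"/tmp/t_{n}.png"); print(n,R[n],onplane(K2,T2,*R[n][0],66))
bright=lambda c:(c.astype(int).min(2)>145)
R['rim']=ctr(g,152,213,bright,r=12,out="/tmp/t_rim.png"); print('rim',R['rim'],onplane(K2,T2,*R['rim'][0],160))
topf=lambda c:((c.astype(int)[:,:,2]>70)&(c.astype(int).sum(2)<230)&(c.astype(int).sum(2)>125))
S={}
for n,u,v in(("slim",257,224),("thick",260,256)): S[n]=ctr(f,u,v,topf,r=12 if n=='slim' else 14,out=f"/tmp/s_{n}.png"); print(n,S[n])
S['rim']=ctr(f,210,131,bright,r=10,out="/tmp/s_rim.png"); print(S['rim'])
for n in R: print(n,*tri(ray(K1,T1,*S[n][0]),ray(K2,T2,*R[n][0])))
import glob
cv2.imwrite("pics/e.png",np.vstack([np.hstack([cv2.imread(f"/tmp/{a}_{n}.png") for n in("slim","thick","rim")]) for a in "ts"]))
```

```text
slim ((276.439076423645, 210.0455265045166), array([12.03467846, 12.82535076])) [ 543.57952039 -211.81774599   66.        ]
thick ((316.59056854248047, 222.80159759521484), array([16.86466599, 17.75505447])) [ 510.67050008 -315.24392892   66.        ]
rim ((152.10427856445312, 213.9290771484375), array([15.80391598, 21.10898399])) [519.47293233  85.56778496 160.        ]
slim ((256.3434238433838, 226.98658275604248), array([15.35465813, 18.85260963]))
thick ((258.7263460159302, 259.0372085571289), array([21.24774551, 24.03833389]))
((214.50225448608398, 130.6814603805542), array([4.06923962, 4.78736734]))
slim [ 544.58243599 -211.98865198   50.06016358] 2.7338600012848535
thick [ 510.9482743  -316.80970355   51.78649044] 2.7534696378334584
rim [526.45170889  84.92921908 157.46558127] 13.520598922595891
```

View pics/e.png

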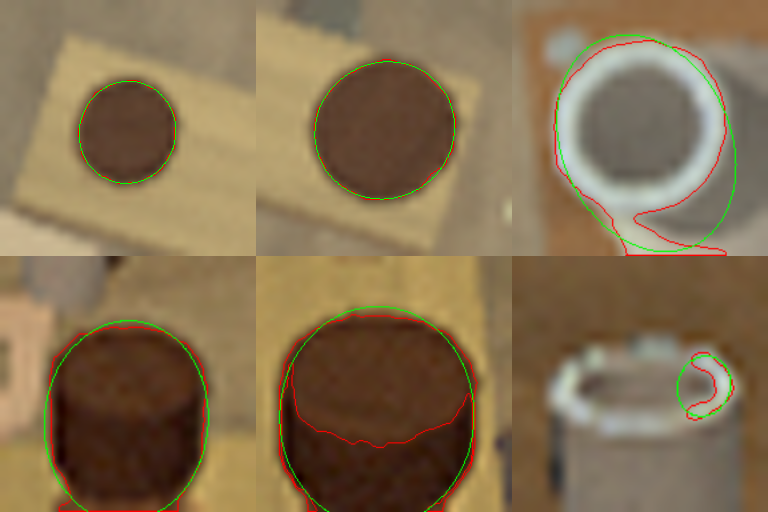

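Run:
```python
from h import *
f,K1,T1=load("side0");g,K2,T2=load("top0")
for n,a,b,z in(("rim",(209.7,130.8),(151.6,212.2),160),("slim",(256.3,222.),(276.44,210.05),66)):
    print(n,*tri(ray(K1,T1,*a),ray(K2,T2,*b)),onplane(K2,T2,*b,z),onplane(K1,T1,*a,z))
# upright of press: top front-left corner, beam height
print(tri(ray(K1,T1,240,93),ray(K2,T2,105,157)))
print(tri(ray(K1,T1,150+303/3,70+235/3),ray(K2,T2,95+172/3,80+272/3)))
```

```text
rim [522.55724082  88.0602548  157.30389174] 2.8887172052220116 [523.60286057  86.99869845 160.        ] [519.76900823  82.90685568 160.        ]
slim [ 543.38532157 -211.76708219   64.58664362] 0.7957753784404129 [ 543.5677703  -211.82010969   66.        ] [ 542.3340707  -213.42988438   66.        ]
(array([642.88743186, 188.28758909, 209.14190792]), np.float64(4.1383105008095695))
(array([649.23428722, 119.15926653,  64.8941325 ]), np.float64(0.5687703785547732))
```

Emit:
jog_arm:
  moves:
    - [[0, 0, 0], [0, 0, -0.148], 0]
    - [[0, 0, 0], [0, 0, -0.148], 0]
    - [[0, 0, 0], [0, 0, -0.147], 0]
    - [[-0.018, -0.05, 0], [0, 0, 0], 0]
    - [[-0.018, -0.05, 0], [0, 0, 0], 0]
    - [[-0.018, -0.05, 0], [0, 0, 0], 0]
    - [[-0.018, -0.05, 0], [0, 0, 0], 0]
    - [[-0.018, -0.05, 0], [0, 0, 0], 0]
    - [[-0.018, -0.05, 0], [0, 0, 0], 0]
    - [[-0.018, -0.05, 0], [0, 0, 0], 0]
    - [[-0.018, -0.05, 0], [0, 0, 0], 0]
    - [[-0.018, -0.05, 0], [0, 0, 0], 0]
    - [[-0.018, -0.05, 0], [0, 0, 0], 0]
    - [[-0.018, -0.05, 0], [0, 0, 0], 0]
    - [[-0.018, -0.05, 0], [0, 0, 0], 0]
    - [[-0.018, -0.05, 0], [0, 0, 0], 0]
    - [[0, 0, 0], [0, 0, 0], 0]

```text
time_s: 2.22
position: [512.9, -65.4, 233.0]
eef_rot: [-0.007, -3.14, 0.0]
wrist_force: [0.0, 0.4, -0.3]
gripper_width: 95.0
```

Emit:
jog_arm:
  moves:
    - [[-0.01, -0.048, 0], [0, 0, 0], 0]
    - [[-0.01, -0.049, 0], [0, 0, 0], 0]
    - [[-0.0106, -0.0496, 0], [0, 0, 0], 0]
    - [[0, 0, 0.04], [0, 0, 0], 0]
    - [[0, 0, 0.04], [0, 0, 0], 0]
    - [[0, 0, 0], [0, 0, 0], 0]
    - [[0, 0, 0], [0, 0, 0], 0]

```text
time_s: 3.1
position: [544.0, -208.8, 155.1]
eef_rot: [-0.002, 3.14, -0.001]
wrist_force: [-0.3, -0.7, 1.1]
gripper_width: 95.3
```

```bash
cat > snap.py <<'E'
import sys
from station import ctrl
from h import *
t=sys.argv[1]
for n in("side","top"):
    c=ctrl.read_camera(n); np.savez(f"{n}{t}.npz",f=c["frame"],K=c["camera_matrix"],T=c["T"])
s=ctrl.state(); print(s["time_s"],s["q"].round(3),s["position"].round(1),s["eef_rot"].round(3),s["wrist_force"].round(1),s["gripper_width"].round(1))
a=[float(x) for x in sys.argv[2:5]]; r=int(sys.argv[5]); o=[]
for n in("side","top"):
    f,K,T=load(n+t); u,v=proj(K,T,a).round().astype(int); u=min(max(u,r),512-r); v=min(max(v,r),384-r)
    print(n,"crop origin",u-r,v-r,"scale",400/(2*r)); o.append(cv2.resize(f[v-r:v+r,u-r:u+r],(400,400),interpolation=cv2.INTER_CUBIC))
cv2.imwrite(f"pics/s{t}.png",np.hstack(o))
E
python3 snap.py 1 543 -212 80 45
```

```text
Traceback (most recent call last):
  File "snap.py", line 7, in <module>
    s=ctrl.state(); print(s["time_s"],s["q"].round(3),s["position"].round(1),s["eef_rot"].round(3),s["wrist_force"].round(1),s["gripper_width"].round(1))
                                                                                                                             ^^^^^^^^^^^^^^^^^^^^^^^^
AttributeError: 'float' object has no attribute 'round'
```

```bash
sed -i 's/s\["gripper_width"\].round(1)/round(s["gripper_width"],1)/' snap.py
python3 snap.py 1 543 -212 80 45
```

```text
3.3 [-0.459  0.037  1.877  0.     1.224 -2.031] [ 544.4 -209.5  156. ] [-1.000e-03  3.138e+00 -2.000e-03] [ 0.6 -0.7  0.3] 94.8
side crop origin 211 172 scale 4.444444444444445
top crop origin 232 164 scale 4.444444444444445
```

View pics/s1.png

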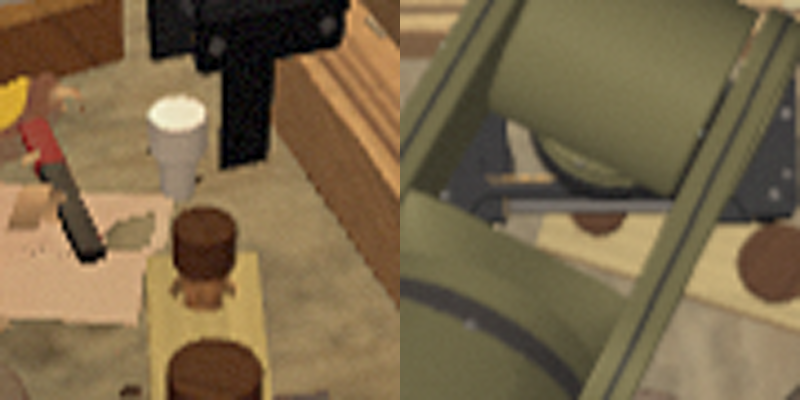

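Emit:
jog_arm:
  moves:
    - [[0, -0.0025, 0.03], [0, 0, 0], 0]
    - [[0, 0, 0.03], [0, 0, 0], 0]
    - [[0, 0, 0.02], [0, 0, 0], 0]
    - [[0, 0, 0], [0, 0, 0], 0]
    - [[0, 0, 0], [0, 0, 0], 0]

```text
time_s: 3.92
position: [544.2, -212.2, 75.1]
eef_rot: [-0.0, 3.14, -0.002]
wrist_force: [0.0, 0.1, -0.8]
gripper_width: 94.8
```

```bash
python3 snap.py 2 543 -212 60 45
python3 - <<'E'
from station import ctrl
import numpy as np
print(ctrl.state()["position"])
E
```

```text
4.025 [-0.464  0.129  1.926 -0.     1.083 -2.035] [ 544.4 -212.3   75.4] [-0.000e+00  3.139e+00 -2.000e-03] [ 0.1  0.8 -0.2] 94.8
side crop origin 211 179 scale 4.444444444444445
top crop origin 231 166 scale 4.444444444444445
[ 544.37090615 -212.26682376   75.37820013]
```

View pics/s2.png

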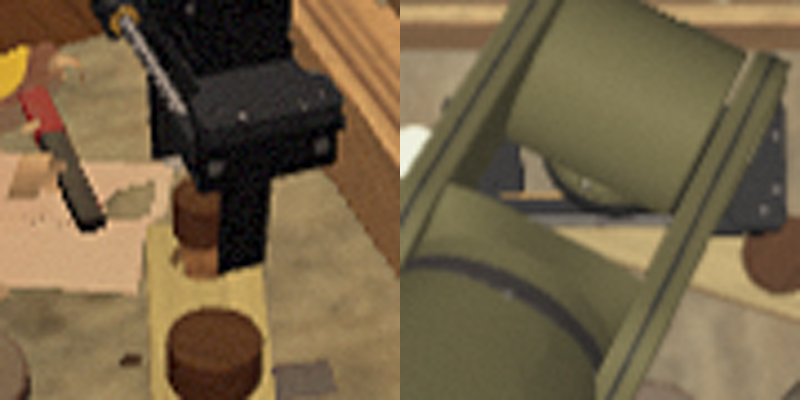

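Run:
```python
from h import *
f,K,T=load("side2")
for y in(-272,-266,-260): print(y,[(x,proj(K,T,(x,y,56.4)).round(1)) for x in(534,544,554)])
print(proj(K,T,(544,-212,66)),proj(K,T,(538,-212,66)))
```

```text
-272 [(534, array([262. , 241.8])), (544, array([266.3, 240.8])), (554, array([270.5, 239.8]))]
-266 [(534, array([261. , 240.1])), (544, array([265.3, 239.1])), (554, array([269.5, 238.1]))]
-260 [(534, array([260.1, 238.4])), (544, array([264.3, 237.5])), (554, array([268.5, 236.5]))]
[256.76484069 221.48544114] [254.30260627 222.03002466]
```

Emit:
jog_arm:
  moves:
    - [[0, 0, 0.014], [0, 0, 0], 0]
    - [[0, 0, 0], [0, 0, 0], 0]
    - [[0, 0, 0], [0, 0, 0], 1]
    - [[0, 0, 0], [0, 0, 0], 1]
    - [[0, 0, 0], [0, 0, 0], 1]
    - [[0, 0, 0], [0, 0, 0], 1]
    - [[0, 0, 0], [0, 0, 0], 1]
    - [[0, 0, 0], [0, 0, 0], 1]
    - [[0, 0, 0], [0, 0, 0], 1]
    - [[0, 0, 0], [0, 0, 0], 1]

```text
time_s: 5.28
position: [543.3, -211.7, 59.6]
eef_rot: [0.0, -3.142, -0.0]
wrist_force: [-0.3, -0.2, -0.1]
gripper_width: 32.9
```

Emit:
jog_arm:
  moves:
    - [[0, 0, -0.02], [0, 0, 0], 1]
    - [[0, 0, -0.04], [0, 0, 0], 1]
    - [[0, 0, -0.05], [0, 0, 0], 1]
    - [[0, 0, -0.05], [0, 0, 0], 1]
    - [[0, 0, -0.03], [0, 0, 0], 1]
    - [[0, 0.03, 0], [0, 0, 0], 1]
    - [[0, 0.03, 0], [0, 0, 0], 1]
    - [[0, 0, 0], [0, 0, 0], 1]
    - [[0, 0, 0], [0, 0, 0], 1]

```text
time_s: 6.4
position: [543.4, -152.2, 250.6]
eef_rot: [-0.001, 3.14, -0.001]
wrist_force: [-0.8, 0.2, -0.7]
gripper_width: 33.4
```

```bash
python3 snap.py 3 543 -151 230 45
```

```text
6.5 [-0.369 -0.075  1.826 -0.     1.391 -1.939] [ 543.3 -152.5  250. ] [ 1.000e-03  3.141e+00 -1.000e-03] [0.6 0.5 0. ] 33.3
side crop origin 202 101 scale 4.444444444444445
top crop origin 206 154 scale 4.444444444444445
```

View pics/s3.png

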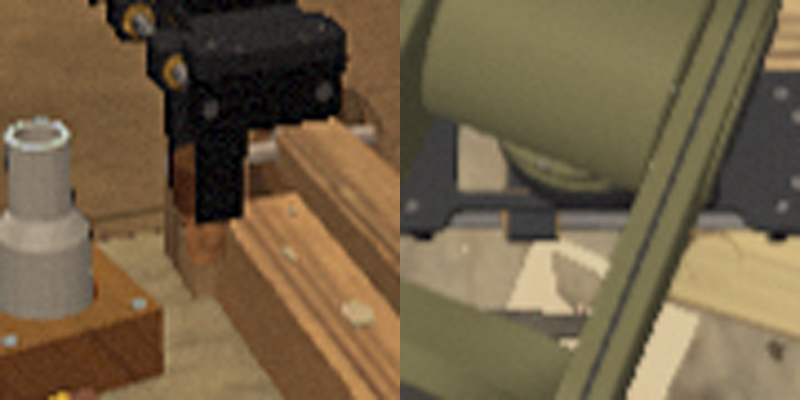

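Run:
```python
from h import *
f,K,T=load("side3"); o=np.array([202,101]); s=400/90
for P in((543.4,-152,199),(543.4,-152,203.5),(543.4,-152,229),(526.4,-152,229)): print(P,((proj(K,T,P)-o+.5)*s).round())
c=f[101+35:101+70,202+30:202+65]; cv2.imwrite("pics/z3.png",cv2.resize(c,None,fx=16,fy=16,interpolation=cv2.INTER_CUBIC))
```

```text
(543.4, -152, 199) [205. 258.]
(543.4, -152, 203.5) [205. 250.]
(543.4, -152, 229) [205. 205.]
(526.4, -152, 229) [172. 210.]
```

View pics/z3.png

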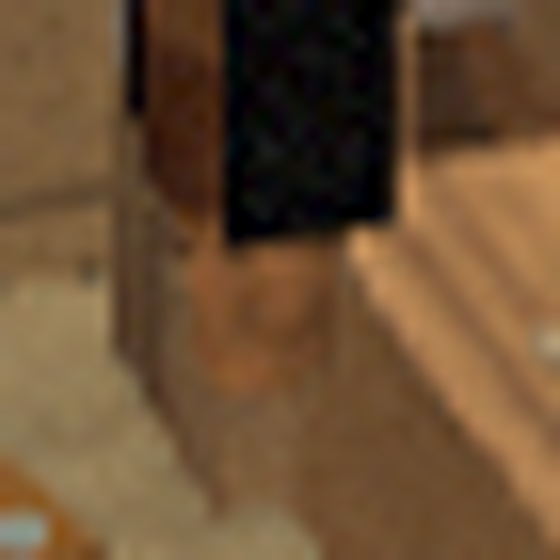

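Emit:
jog_arm:
  moves:
    - [[0.004, 0.04, 0], [0, 0, 0], 1]
    - [[0.004, 0.05, 0], [0, 0, 0], 1]
    - [[0.004, 0.05, 0], [0, 0, 0], 1]
    - [[0.004, 0.05, 0], [0, 0, 0], 1]
    - [[0.0054, 0.0477, 0], [0, 0, 0], 1]
    - [[0, 0, 0.028], [0, 0, 0], 1]
    - [[0, 0, 0], [0, 0, 0], 1]
    - [[0, 0, 0], [0, 0, 0], 1]

```text
time_s: 7.5
position: [522.3, 85.2, 222.2]
eef_rot: [0.002, 3.141, -0.0]
wrist_force: [-0.2, -0.6, -0.7]
gripper_width: 33.1
```

```bash
python3 snap.py 4 522 85 180 30;python3 - <<'E'
from h import *
f,K,T=load("side4")
c=f[100:150,190:230]; cv2.imwrite("pics/z4.png",cv2.resize(c,None,fx=12,fy=12,interpolation=cv2.INTER_CUBIC))
E
```

```text
7.6 [ 0.06  -0.139  1.93  -0.     1.349 -1.509] [522.6  85.2 222.9] [2.00e-03 3.14e+00 0.00e+00] [-0.3  0.3 -0.3] 33.3
side crop origin 180 93 scale 6.666666666666667
top crop origin 120 182 scale 6.666666666666667
```

View pics/s4.png

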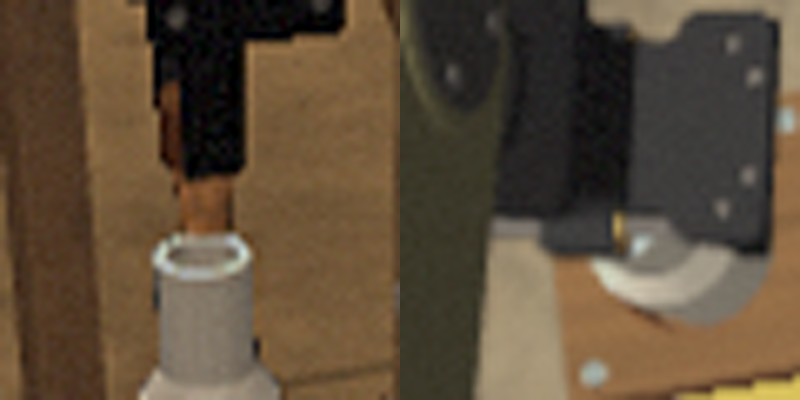

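View pics/z4.png

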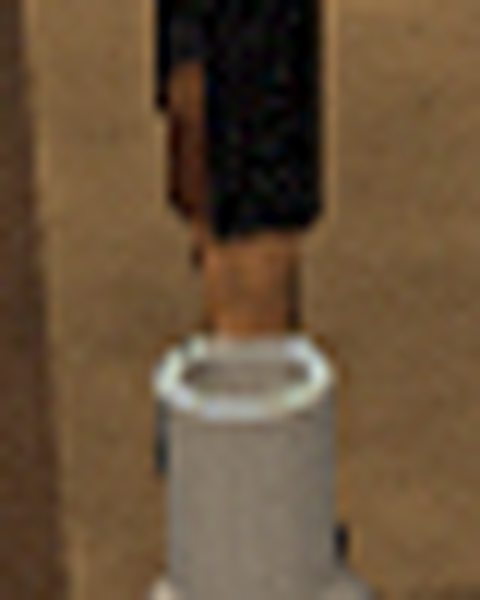

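Run:
```python
from h import *
f,K,T=load("side4")
for z in(171,175,180): print(proj(K,T,(522.4,85.2,z)))
print("rim pred",proj(K,T,(522.4,85.2,160)),proj(K,T,(522.4,90.2,160)),proj(K,T,(527.4,85.2,160)))
print(onplane(K,T,209.9,130.8,160))
```

```text
[210.22416163 126.51424904]
[210.15061517 125.13398232]
[210.05828273 123.40115388]
rim pred [210.42496405 130.28276337] [209.91608424 129.48227458] [212.24259428 130.00209576]
[520.26833489  82.73209942 160.        ]
```

Emit:
jog_arm:
  moves:
    - [[0.0015, 0, 0], [0, 0, 0], 1]
    - [[0, 0, 0.005], [0, 0, 0], 1]
    - [[0, 0, 0.005], [0, 0, 0], 1]
    - [[0, 0, 0.005], [0, 0, 0], 1]
    - [[0, 0, 0.003], [0, 0, 0], 1]
    - [[0, 0, 0], [0, 0, 0], 1]

```text
time_s: 8.35
position: [520.1, 86.0, 203.1]
eef_rot: [0.0, -3.141, 0.0]
wrist_force: [0.6, -0.5, -1.0]
gripper_width: 33.4
```

```bash
python3 snap.py 5 522 85 170 30;python3 - <<'E'
from h import *
f,K,T=load("side5")
c=f[100:150,190:230]; cv2.imwrite("pics/z5.png",cv2.resize(c,None,fx=12,fy=12,interpolation=cv2.INTER_CUBIC))
E
```

```text
8.45 [ 0.062 -0.129  1.953 -0.     1.317 -1.509] [520.4  86.  203.7] [-0.     3.142 -0.   ] [-1.   0.4 -0.1] 33.5
side crop origin 180 97 scale 6.666666666666667
top crop origin 121 182 scale 6.666666666666667
```

View pics/z5.png

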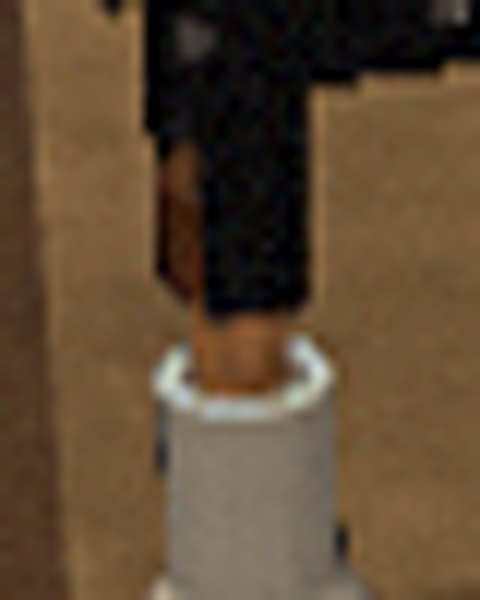

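Emit:
jog_arm:
  moves:
    - [[0, 0, 0.005], [0, 0, 0], 1]
    - [[0, 0, 0.005], [0, 0, 0], 1]
    - [[0, 0, 0.003], [0, 0, 0], 1]
    - [[0, 0, 0], [0, 0, 0], 1]

```text
time_s: 8.95
position: [520.2, 86.0, 190.2]
eef_rot: [0.0, -3.141, -0.0]
wrist_force: [1.4, 1.2, -0.1]
gripper_width: 33.4
```

Emit:
jog_arm:
  moves:
    - [[-0.0003, 0, 0.003], [0, 0, 0], 1]
    - [[0, 0, 0.003], [0, 0, 0], 1]
    - [[0, 0, 0.0015], [0, 0, 0], 1]
    - [[0, 0, 0], [0, 0, 0], 1]

```text
time_s: 9.45
position: [520.5, 85.9, 182.9]
eef_rot: [0.0, -3.141, 0.0]
wrist_force: [-0.5, 0.4, -1.0]
gripper_width: 33.5
```

Emit:
jog_arm:
  moves:
    - [[0, 0, 0.0015], [0, 0, 0], 1]
    - [[0, 0, 0], [0, 0, 0], 1]
    - [[0, 0, 0], [0, 0, 0], 0.4]
    - [[0, 0, 0], [0, 0, 0], 0.4]
    - [[0, 0, 0], [0, 0, 0], 0]
    - [[0, 0, 0], [0, 0, 0], 0]
    - [[0, 0, -0.03], [0, 0, 0], 0]
    - [[0, 0, -0.04], [0, 0, 0], 0]
    - [[0, 0, -0.04], [0, 0, 0], 0]
    - [[0, 0, 0], [0, 0, 0], 0]
    - [[0, 0, 0], [0, 0, 0], 0]

```text
time_s: 10.82
position: [520.3, 85.9, 290.9]
eef_rot: [0.0, -3.141, 0.0]
wrist_force: [-0.4, -0.4, -0.9]
gripper_width: 95.0
```

```bash
python3 snap.py 6 522 85 170 30;python3 - <<'E'
from h import *
f,K,T=load("side6")
c=f[100:150,190:230]; cv2.imwrite("pics/z6.png",cv2.resize(c,None,fx=12,fy=12,interpolation=cv2.INTER_CUBIC))
E
```

```text
10.925 [ 0.062 -0.179  1.853 -0.     1.47  -1.509] [519.8  85.9 289.7] [ 0.    -3.139  0.   ] [-0.3 -0.7 -0.5] 95.0
side crop origin 180 97 scale 6.666666666666667
top crop origin 121 182 scale 6.666666666666667
```

View pics/z6.png

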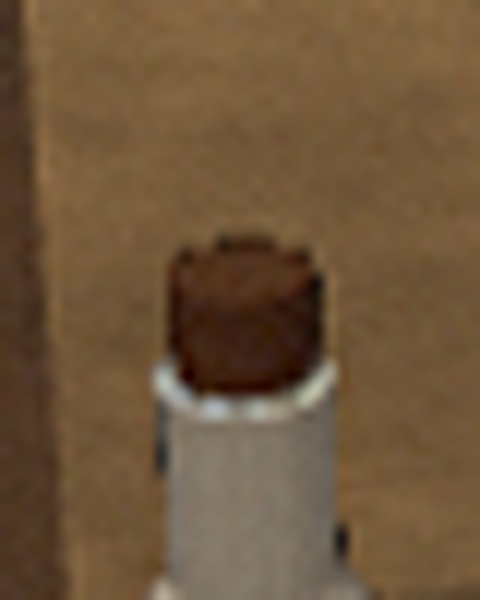

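Run:
```python
from h import *
f,K,T=load("side6")
a=np.linspace(0,2*np.pi,200)
def ring(c,z,r):
    p=np.array([proj(K,T,(c[0]+r*np.cos(t),c[1]+r*np.sin(t),z)) for t in a]); p=(p-[190,100]+.5)*12
    return p.min(0).round(),p.max(0).round()
c=(520.3,83)
print("rim",ring(c,160,20)); 
for z in (160,165): print("headbot",ring(c,z,17),"top",ring(c,z+26,17))
```

```text
rim (array([154., 335.]), array([335., 417.]))
headbot (array([167., 341.]), array([322., 410.])) top (array([160., 234.]), array([317., 302.]))
headbot (array([166., 320.]), array([321., 390.])) top (array([159., 213.]), array([316., 280.]))
```

Emit:
jog_arm:
  moves:
    - [[0, 0, 0.03], [0, 0, 0], 1]
    - [[0, 0, 0.03], [0, 0, 0], 1]
    - [[0, 0, 0.015], [0, 0, 0], 1]
    - [[0, 0, 0], [0, 0, 0], 1]
    - [[0, 0, 0], [0, 0, 0], 1]
    - [[0, 0, 0], [0, 0, 0], 1]
    - [[0, 0, 0], [0, 0, 0], 1]
    - [[0, 0, 0.005], [0, 0, 0], 1]
    - [[0, 0, 0], [0, 0, 0], 1]

```text
time_s: 12.05
position: [520.3, 85.9, 211.0]
eef_rot: [0.0, -3.141, 0.0]
wrist_force: [0.1, 0.0, -0.1]
gripper_width: 10.4
```

Emit:
jog_arm:
  moves:
    - [[0, 0, 0.002], [0, 0, 0], 1]
    - [[0, 0, 0.001], [0, 0, 0], 1]
    - [[0, 0, 0], [0, 0, 0], 1]

```text
time_s: 12.42
position: [520.6, 85.9, 208.5]
eef_rot: [0.0, -3.141, 0.0]
wrist_force: [0.2, 0.1, -0.2]
gripper_width: 0.3
```

Emit:
jog_arm:
  moves:
    - [[0, 0, 0.001], [0, 0, 0], 1]
    - [[0, 0, 0.001], [0, 0, 0], 1]
    - [[0, 0, 0], [0, 0, 0], 1]

```text
time_s: 12.8
position: [520.6, 85.9, 206.5]
eef_rot: [0.0, -3.141, 0.0]
wrist_force: [-0.4, -0.6, -0.2]
gripper_width: 0.5
```

Emit:
jog_arm:
  moves:
    - [[0, 0, 0.001], [0, 0, 0], 1]
    - [[0, 0, 0], [0, 0, 0], 1]

```text
time_s: 13.05
position: [520.6, 85.9, 205.6]
eef_rot: [0.0, -3.141, 0.0]
wrist_force: [0.8, 0.7, -0.5]
gripper_width: 0.3
```

Emit:
jog_arm:
  moves:
    - [[0, 0, 0.001], [0, 0, 0], 1]
    - [[0, 0, 0], [0, 0, 0], 1]

```text
time_s: 13.3
position: [520.8, 85.9, 204.9]
eef_rot: [-0.0, 3.141, -0.0]
wrist_force: [0.0, 0.2, 0.7]
gripper_width: 0.6
```

Emit:
jog_arm:
  moves:
    - [[0, 0, 0.001], [0, 0, 0], 1]
    - [[0, 0, 0], [0, 0, 0], 1]

```text
time_s: 13.55
position: [521.1, 86.0, 204.9]
eef_rot: [-0.0, 3.14, 0.0]
wrist_force: [-1.8, -0.9, 5.6]
gripper_width: 0.5
```

Emit:
jog_arm:
  moves:
    - [[0, 0, -0.03], [0, 0, 0], 1]
    - [[0, 0, 0], [0, 0, 0], 0]
    - [[0, 0, 0], [0, 0, 0], 0]
    - [[0, 0, 0], [0, 0, 0], 0]
    - [[0, 0, 0], [0, 0, 0], 0]
    - [[0, 0, 0], [0, 0, 0], 0]
    - [[0, 0, 0], [0, 0, 0], 0]

```text
time_s: 14.42
position: [520.6, 86.0, 233.5]
eef_rot: [0.0, -3.141, 0.0]
wrist_force: [0.1, 0.3, -0.1]
gripper_width: 55.1
```

Emit:
jog_arm:
  moves:
    - [[0, 0, 0], [0, 0, 0], 0]
    - [[0, 0, 0], [0, 0, 0], 0]
    - [[0, 0, 0], [0, 0, 0], 0]
    - [[0, 0, 0], [0, 0, 0], 0]

```text
time_s: 14.92
position: [520.6, 85.9, 233.7]
eef_rot: [-0.0, 3.142, 0.0]
wrist_force: [0.7, 0.3, -0.3]
gripper_width: 92.9
```

```bash
python3 snap.py 7 522 85 170 40
```

```text
15.025 [ 0.062 -0.15   1.921 -0.     1.37  -1.509] [520.6  85.9 233.7] [-0.     3.142 -0.   ] [0.  1.2 0.1] 94.5
side crop origin 170 87 scale 5.0
top crop origin 111 172 scale 5.0
```

View pics/s7.png

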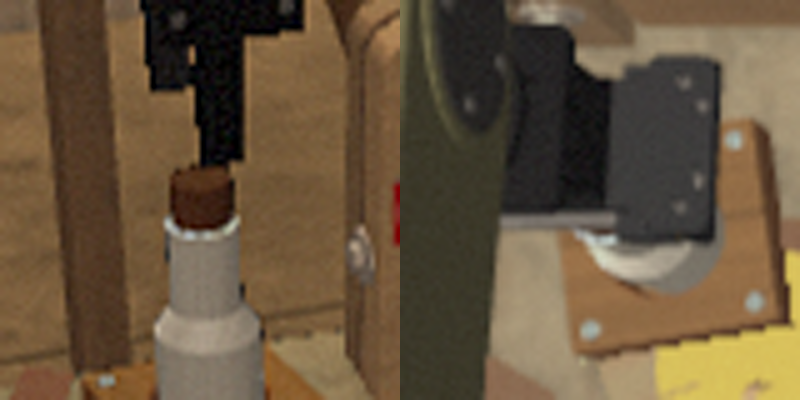

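The picture shows the stopper seated on the rim at side pixel ~(211,127), with the fingers open above it. I go down to grip the neck.

Emit:
jog_arm:
  moves:
    - [[0, 0, 0.03], [0, 0, 0], 0]
    - [[0, 0, 0.03], [0, 0, 0], 0]
    - [[0, 0, 0.02], [0, 0, 0], 0]
    - [[0, 0, 0.012], [0, 0, 0], 0]
    - [[0, 0, 0], [0, 0, 0], 0]

```text
time_s: 15.65
position: [520.3, 85.9, 141.0]
eef_rot: [0.0, -3.14, 0.0]
wrist_force: [0.0, -0.3, 1.1]
gripper_width: 95.3
```

Emit:
jog_arm:
  moves:
    - [[0, 0, 0], [0, 0, 0], 1]
    - [[0, 0, 0], [0, 0, 0], 1]
    - [[0, 0, 0], [0, 0, 0], 1]
    - [[0, 0, 0], [0, 0, 0], 1]
    - [[0, 0, 0], [0, 0, 0], 1]
    - [[0, 0, 0], [0, 0, 0], 1]
    - [[0, 0, 0], [0, 0, 0], 1]
    - [[0, 0, 0], [0, 0, 0], 1]

```text
time_s: 16.65
position: [520.7, 86.1, 141.8]
eef_rot: [-0.0, 3.141, 0.001]
wrist_force: [-0.0, 1.6, 1.2]
gripper_width: 44.9
```

Emit:
jog_arm:
  moves:
    - [[0, 0, 0], [0, 0, 0], 1]
    - [[0, 0, 0], [0, 0, 0], 1]
    - [[0, 0, 0], [0, 0, 0], 1]
    - [[0, 0, 0], [0, 0, 0], 1]

```text
time_s: 17.15
position: [520.7, 86.1, 141.8]
eef_rot: [-0.0, 3.141, 0.0]
wrist_force: [0.3, 2.4, 1.7]
gripper_width: 44.4
```

```bash
python3 snap.py 8 522 85 140 30
```

```text
17.25 [ 0.062 -0.071  2.009  0.     1.204 -1.509] [520.7  86.1 141.8] [-0.     3.141  0.   ] [0.7 3.  1.4] 44.7
side crop origin 181 107 scale 6.666666666666667
top crop origin 125 184 scale 6.666666666666667
```

View pics/s8.png

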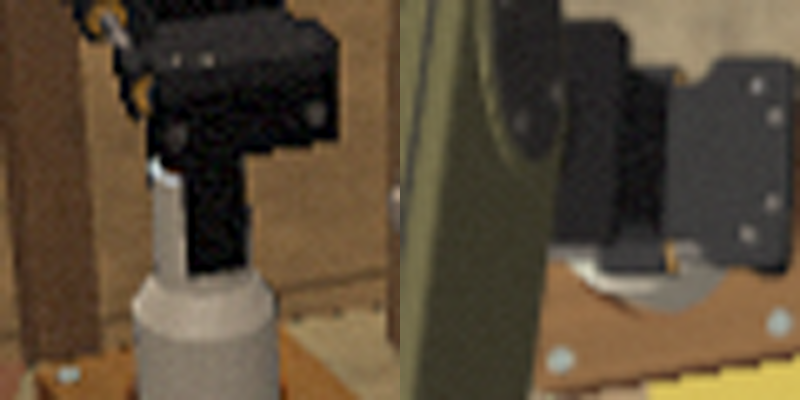

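Emit:
jog_arm:
  moves:
    - [[0, 0.001, 0], [0, 0, 0], 1]
    - [[0, 0, 0], [0, 0, 0], 1]
    - [[0, 0, 0], [0, 0, 0], 1]

```text
time_s: 17.62
position: [520.7, 86.6, 141.6]
eef_rot: [-0.001, 3.142, -0.001]
wrist_force: [0.3, 1.3, 1.3]
gripper_width: 44.7
```

Run:
```python
from h import *
f,K,T=load("side8")
for P in((520.7,62,122.8),(520.7,66,122.8),(520.7,86,110),(500.5,85.9,160),(500.5,81,160)): print(P,((proj(K,T,P)-[181,107]+.5)*20/3).round())
a,_,_=load("side6"); 
cr=lambda f:cv2.resize(f[115:180,185:240],None,fx=7,fy=9,interpolation=cv2.INTER_CUBIC)
cv2.imwrite("pics/z8.png",np.hstack([cr(a),cr(f)]))
```

```text
(520.7, 62, 122.8) [216. 268.]
(520.7, 66, 122.8) [213. 264.]
(520.7, 86, 110) [201. 269.]
(500.5, 85.9, 160) [146. 166.]
(500.5, 81, 160) [149. 171.]
```

View pics/z8.png

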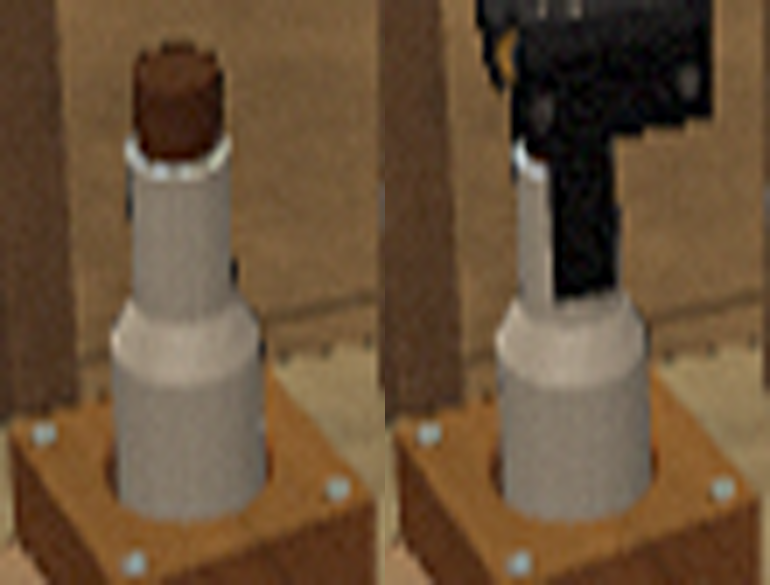

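Emit:
jog_arm:
  moves:
    - [[0, 0.0005, -0.005], [0, 0, 0], 1]
    - [[0, 0, -0.005], [0, 0, 0], 1]
    - [[0, 0, -0.005], [0, 0, 0], 1]
    - [[0, 0, 0], [0, 0, 0], 1]
    - [[0, 0, 0], [0, 0, 0], 1]

```text
time_s: 18.25
position: [520.5, 87.4, 156.6]
eef_rot: [0.0, -3.141, 0.0]
wrist_force: [-0.1, -1.3, -3.0]
gripper_width: 44.7
```

```bash
python3 snap.py 9 522 85 140 30
python3 - <<'E'
from h import *
f,K,T=load("side9")
a,_,_=load("side6"); 
cr=lambda f:cv2.resize(f[110:175,185:240],None,fx=7,fy=9,interpolation=cv2.INTER_CUBIC)
cv2.imwrite("pics/z9.png",np.hstack([cr(a),cr(f)]))
E
```

```text
18.35 [ 0.065 -0.086  1.996 -0.     1.231 -1.506] [520.5  87.4 156.4] [ 0.    -3.141  0.   ] [-0.5  0.6 -3.3] 44.7
side crop origin 181 107 scale 6.666666666666667
top crop origin 125 184 scale 6.666666666666667
```

View pics/z9.png

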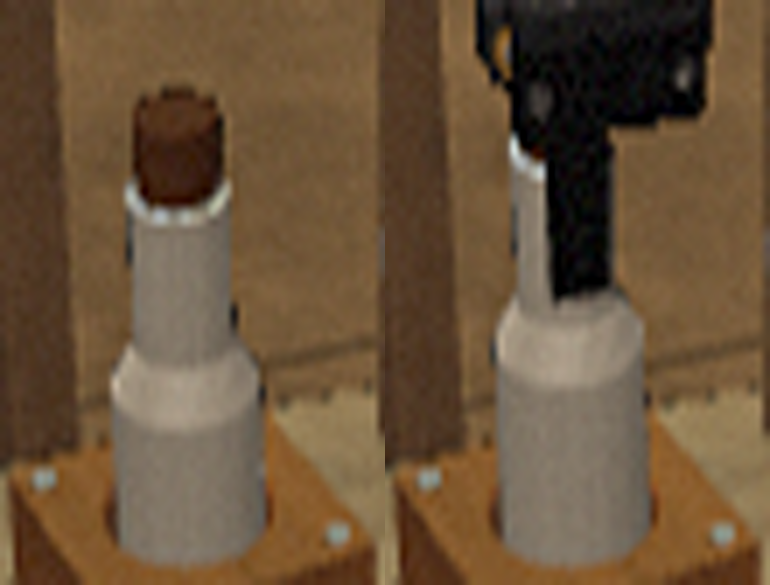

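Emit:
jog_arm:
  moves:
    - [[0, 0, -0.01], [0, 0, 0], 1]
    - [[0, 0, -0.015], [0, 0, 0], 1]
    - [[0, 0, -0.015], [0, 0, 0], 1]
    - [[0, 0, -0.015], [0, 0, 0], 1]
    - [[0, 0, -0.015], [0, 0, 0], 1]
    - [[0, 0, -0.015], [0, 0, 0], 1]
    - [[0, 0, -0.015], [0, 0, 0], 1]
    - [[0, 0, -0.015], [0, 0, 0], 1]
    - [[0, 0, -0.015], [0, 0, 0], 1]
    - [[0, 0, -0.01], [0, 0, 0], 1]
    - [[0, 0, 0], [0, 0, 0], 1]

```text
time_s: 19.73
position: [521.1, 87.5, 297.9]
eef_rot: [-0.0, 3.14, 0.0]
wrist_force: [1.0, -0.3, -2.2]
gripper_width: 44.8
```

```bash
python3 snap.py 10 522 85 260 45
```

```text
19.825 [ 0.065 -0.181  1.844 -0.     1.479 -1.506] [520.4  87.4 296.2] [ 0.    -3.141  0.   ] [-0.5 -0.7 -3.2] 44.5
side crop origin 163 50 scale 4.444444444444445
top crop origin 94 161 scale 4.444444444444445
```

View pics/s10.png

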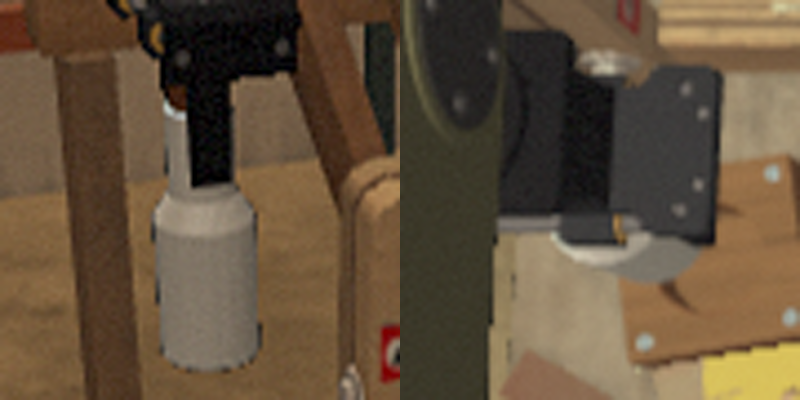

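Emit:
jog_arm:
  moves:
    - [[0.015, -0.02, 0], [0, 0, 0], 1]
    - [[0.015, -0.03, 0], [0, 0, 0], 1]
    - [[0.01, -0.02, 0], [0, 0, 0], 1]
    - [[0, 0, 0], [0, 0, 0], 1]
    - [[0, 0, 0], [0.06, 0, 0], 1]
    - [[0, 0, 0], [0.07, 0, 0], 1]
    - [[0, 0, 0], [0.07, 0, 0], 1]
    - [[0, 0, 0], [0, 0, 0], 1]

```text
time_s: 20.82
position: [480.6, 19.0, 295.8]
eef_rot: [0.004, -3.125, 0.311]
wrist_force: [0.2, -0.6, -3.3]
gripper_width: 44.5
```

```bash
python3 snap.py 11 480 17 260 50
```

```text
20.925 [ 0.038 -0.278  1.934 -0.199  1.496 -1.518] [480.7  18.1 296.2] [ 2.000e-03 -3.125e+00  3.110e-01] [-0.7 -0.1 -3.1] 44.5
side crop origin 149 57 scale 4.0
top crop origin 120 176 scale 4.0
```

View pics/s11.png

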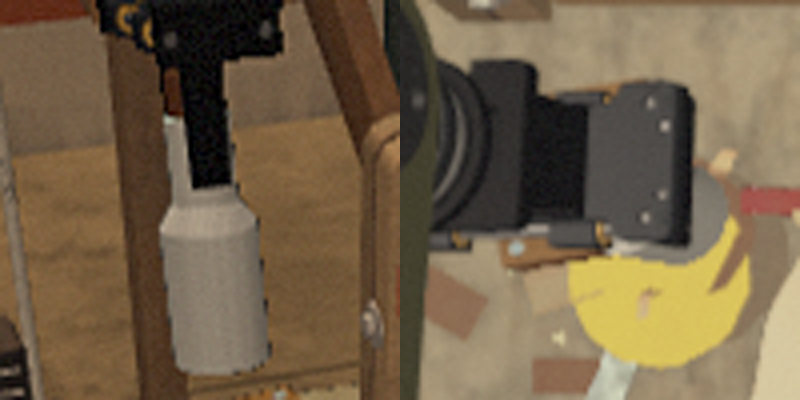

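Emit:
jog_arm:
  moves:
    - [[0, 0, 0], [0.08, 0, 0], 1]
    - [[0, 0, 0], [0.08, 0, 0], 1]
    - [[0, 0, 0], [0.08, 0, 0], 1]
    - [[0, 0, 0], [0.08, 0, 0], 1]
    - [[0, 0, 0], [0.08, 0, 0], 1]
    - [[0, 0, 0], [0.08, 0, 0], 1]
    - [[0, 0, 0], [0.06, 0, 0], 1]
    - [[0, 0, 0], [0.03, 0, 0], 1]
    - [[0, 0, 0], [0, 0, 0], 1]
    - [[0, 0, 0], [0, 0, 0], 1]
    - [[0, 0, 0], [0, 0, 0], 1]
    - [[0, 0, 0], [0, 0, 0], 1]

```text
time_s: 22.42
position: [480.7, 17.3, 296.9]
eef_rot: [0.001, 2.911, -1.179]
wrist_force: [0.6, -0.5, -3.1]
gripper_width: 44.3
```

```bash
python3 snap.py 12 480 -20 270 60
python3 - <<'E'
from station import ctrl
from scipy.spatial.transform import Rotation as R
import numpy as np
s=ctrl.state(); m=R.from_rotvec(s["eef_rot"]).as_matrix(); a=-m[:,2]; print("tilt",np.degrees(np.arccos(a[2])),"base",s["position"]-131*a)
E
```

```text
22.525 [ 0.305 -0.15   1.945 -0.727  1.615 -1.197] [480.6  17.4 296.8] [ 0.     2.912 -1.179] [ 1.  -0.7 -3.9] 44.3
side crop origin 143 49 scale 3.3333333333333335
top crop origin 127 166 scale 3.3333333333333335
tilt 44.10163247990003 base [480.67496128 -73.81223369 202.71414979]
```

View pics/s12.png

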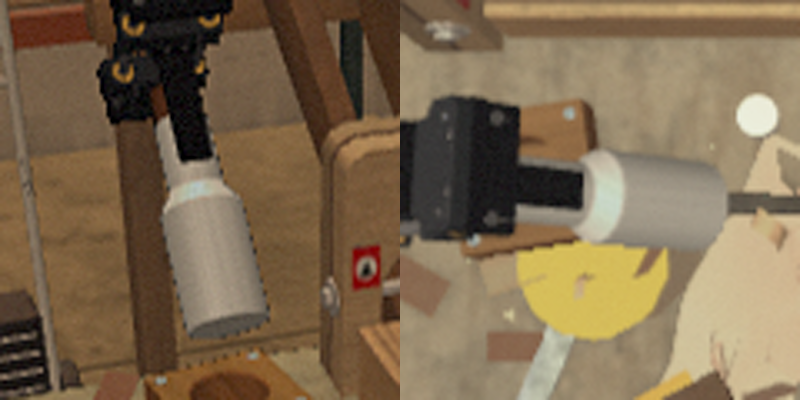

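Run:
```python
from h import *
a=np.array([0,.695,.718]);b=np.array([480.7,-74,203])
for n,o in(("side",(143,49)),("top",(127,166))):
    f,K,T=load(n+"12")
    for h in(0,85,150,176): print(n,h,((proj(K,T,b+a*h)-o+.5)*10/3).round())
f=load("side12")[0]; cv2.imwrite("pics/z12.png",cv2.resize(f[60:110,165:225],None,fx=12,fy=12,interpolation=cv2.INTER_CUBIC))
```

```text
side 0 [228. 324.]
side 85 [200. 208.]
side 150 [180. 121.]
side 176 [172.  86.]
top 0 [301. 211.]
top 85 [195. 201.]
top 150 [103. 192.]
top 176 [ 63. 189.]
```

View pics/z12.png

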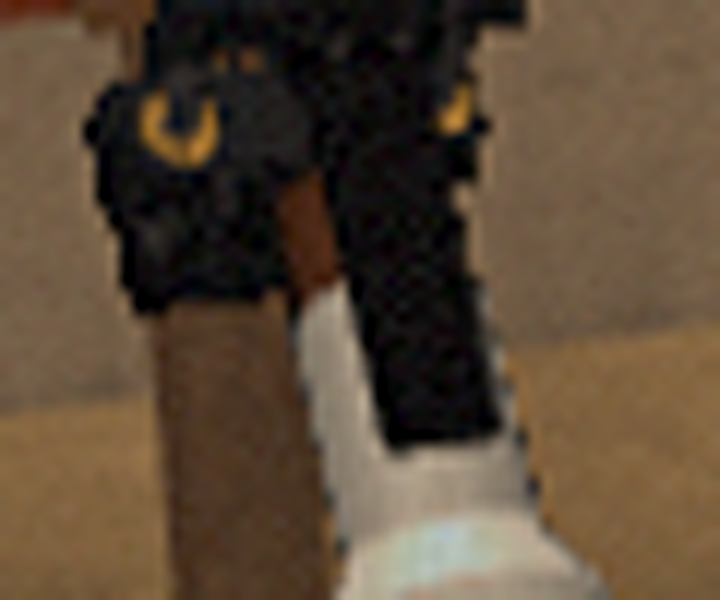

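The base is at side (228,325) in the crop, against a predicted (228,324). The brown head sits flush on the rim at about (320,290) in the close crop.

Run:
```python
from station import ctrl
s=ctrl.state(); print(abs(s["joint_velocities"]).max(),s["wrist_force"],s["gripper_width"])
print(ctrl.hand_in())
```

```text
0.0030214283915216376 [ 0.97320671 -0.71953613 -3.94648056] 44.344458293953
the job is handed in; nothing more can be done
None
```

I put the slim brown stopper in the flask and let go of it. I then lifted the flask out of the holder by its neck and tipped it, and handed the job in at about 22.5 s with the flask still held. The station gives no verdict.

**Seating:** After letting go, I pressed down lightly on the head with the closed fingers. They met it at z ≈ 186 mm with about 6 N, which is the height for fully home.

**Final hold:**
- The tool pose gives a tilt of about 44° and a base centre about 200 mm above the bench. The base appears where that pose predicts in the side view, and close to it in the top view.
- In the side view the head sits on the rim with no visible gap.
- The arm was at rest, carrying about 3–4 N.

**What disagreed:**
- The grip on the 40 mm neck read about 44.5 mm instead of 40, and I don't know why. The grip held through the lift and tilt and the reading stayed steady.
- My first camera estimate of the rim's position differed by about 4 mm between the two views. I corrected it with a close look before inserting the stopper.

I did not re-measure the other stopper or the bystanders at the end. The moves were planned clear of them and no force reading suggested contact.

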